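Set the gearbox selector and put the water outlet on its pad

ROBOT

A 7-joint arm with a two-finger parallel gripper is mounted at the origin on the work surface. World frame = base frame: x ahead of the robot, y to its left, z up, the work surface at z = 0. Lengths are in m, angles in rad, forces in N, time in s.
With the tool pointing down it reaches from about 0.4 to 0.875 m from the base axis. Payload 6.5 kg.
Tool frame: the origin (TCP) lies at the very end of the fingers, on their centre line; the grasp point (between the pads) lies 19 mm behind it (ctrl.grip_point_offset is the distance from the TCP to the grasp point, in m); y points along the fingers, x is the direction in which the jaws open and shut, and the axes are right-handed (so a half turn about y gives the same grasp; the last joint's range is limited). The gripper opens to 88 mm and grips with 3 to 60 N. Pads are 18 mm wide; open, the fingers measure 123 mm over their backs; the gripper's body (75 mm by 187 mm) begins 45 mm behind the grasp point.
Start: joints at [-1.34, 0.536, -0.004, 1.538, 0.003, 1.067, -0.071], TCP at [0.19, 0.622, 0.239] pointing down, gripper open.
Joint ranges: [-2.7, 2.7], [-0.37, 2.16], [-1.27, 1.26], [0.24, 2.4], [-1.31, 4.45], [0.19, 1.91], [-2.76, 2.76]. Speed limits (rad/s): [2.39, 2.39, 3.14, 3.14, 3.14, 3.14, 3.14].

INTERFACE

Orientations are given as a unit quaternion [w, x, y, z].
In Python, from station import ctrl gives the robot as it stands.
- The arm moves only by the tool apply_moves, never from a script. Its argument "series" is a list of rows, each a list of 5 numbers: the closure, from 0 (fully open) to 1 (shut), then the shift along the tool's x, y, z in m, then the turn about the tool's y in degrees. A call has exactly 10 rows; each row shifts and turns the commanded pose from where the row before left it, along the tool's axes as they then stand; what a row does not reach is not made up. A row lasts 1/10 s, in which the tool goes at most 50 mm and 8.59 degrees, less where a joint would pass 70% of its speed; a pose out of reach is approached as far as the arm can. A call with a gripper value outside its range is refused whole. The fingers move at their own pace and stop on an object; "squeeze" is the grip in N (left out, the last holds). Time passes only in rows, so rows that do not move let the fingers close, or fill a call up. It gives the time, the measured TCP pose, the force and the opening at its end, in the units of the state.
- ctrl.state(): the state, without advancing time (a new reading comes with each control period).
- ctrl.snapshot(name): name is "scene" or "top" or "wrist"; returns the picture (420x560x3 uint8, blue, green, red); there is no depth.
- ctrl.calibration(name): a dict with "mtx" (3x3 intrinsics, pixels), "world_from_camera" (4x4, takes a point from camera to world coordinates); the wrist camera has in their place "tool_from_camera" (4x4, takes a point from camera to tool coordinates, whose origin is the TCP and whose axes are the tool frame's). Camera axes: x right, y up, looking along -z (the intrinsics and any distortion apply to the point x, -y, -z); pixel columns grow to the right and rows downward; lengths in m; the calibration is good to about 2 mm. A picture is of the moment at which its call begins: read the wrist's pose just before it. calibration takes no time and is no camera call.
- ctrl.job_done(): hands the job in, once; it reports no verdict.
Trained networks look in the newest picture that a camera, given by its name, has taken for a name from the list of things; names that differ only in an ending like _2 or _b are one class to them, and where a whole thing is asked for, a point or a joint stands for the part that bears it (a point fixed in the world has none). Each returns a list of dicts, best first, with "score" (0 to 1); they miss things now and then, are a little off and sometimes report something else, mostly with a low value. They report only what shows in the picture. A call takes as long as a camera call.
- ctrl.silhouettes(camera, name): "pixels" (420x560 bool, what is visible of it) and "rect" ([left, top, right, bottom] in pixels, round what is visible of it).
The state is a dict: "time_s": time; "qpos": joint angles; "qd": joint speeds; "effort": joint torques, N m; "eef_pos": TCP position; "tool_rot": TCP orientation; "force": force on the tool from outside, world axes, zero at the start; "ft_torque": the same for the moment, N m; "opening": finger opening in m.
Only numpy, scipy, OpenCV 4.12 (cv2) and the standard library are available. Lean on these libraries where they do the work, as an engineer would, in place of code of your own. Each camera call takes 0.05 s, during which the arm holds its last target. There are 200 camera calls.

TASK

On the gearbox selector cover, slide the selector block with the flat upright paddle fully home against its end stop at the cover's rounded end, and leave the ball-topped selector where it is. Then move the flanged water outlet neck onto the square plywood pad and leave it standing upright on its flange there, without disturbing the other parts on the bench.

Things in the scene. Friction and masses are not known exactly. Their poses are not given: they have to be found in the camera images.
- cover: Grey cast selector cover, fixed. Plate 10 mm thick, 130 mm wide (x), from y = -100 (square end) to +160 mm (round end, with a boss 68 mm across, 36 mm high at y = 118). Cross walls 18 mm thick, 48 mm high, centred at y = -77 and +77, carry two rails along y, 30 mm up, at x = -40 (paddle) and +40 (ball). Origin: underside, midway between the walls; +y points to the round end.
- selector (a joint): Travel of the paddle selector along the cover's +y, m: 0 against the wall at the square end, 0.110 against the end stop at the rounded end. It is at cover y = value - 0.055. It slides with 3 N of friction and stays where it is left.
- paddle_top (a point): Centre of the paddle's top edge, 105 mm above the bench. The paddle is a flat upright steel tang, 12 mm thick along the rail (cover y) and 26 mm wide across it (cover x), on a 26 mm cube block (top 43 mm above the bench) on the rail at cover x = -40 mm. Axes as the cover.
- other (a joint): Travel of the ball-topped selector along the cover's +y on the other rail, m, 0 to 0.110; to be left alone.
- ball_top (a point): Top of the ball, 105 mm above the bench, on the rail at cover x = +40 mm: ball 26 mm in diameter on a 10 mm stem over a 26 mm cube block. Axes as the cover.
- neck: Cast grey water outlet neck, about 0.25 kg, standing: flange 44 (x) by 80 (y) by 8 mm thick, upright open pipe of 36 mm outside diameter centred on it, top at 78 mm. A side nozzle, 16 mm diameter, points to +x, its axis 26 mm high, its end 44 mm from the pipe's axis, so grip the pipe along y. Origin: centre of the flange's underside, z up.
- pad: Bare plywood pad, 130 mm square, 4 mm thick, fixed flat on the bench. Origin: centre of its underside.
- piston: Bystander: aluminium piston standing, 80 mm diameter, 75 mm high. Origin: centre of underside.
- bearing: Bystander: steel bearing ring lying flat, 72 mm outside, 36 mm bore, 18 mm high. Origin: centre of underside.
- carton: Bystander: white parts carton 60 (x) by 90 (y) by 50 mm high. Origin: centre of underside.

How it is judged:
On the way, in this order (a step that is already met when the one before it is completed fails the run):
1. the paddle selector is fully home, within 3 mm of its end stop at the rounded end (value of joint selector above 0.107 m), for 0.2 s.
2. then the water outlet neck stands on the pad, upright, at rest and let go, its centre within 30 mm of the pad's centre (horizontal distance between neck and pad below 0.03 m and z of neck in the frame of pad below 0.007 m and angle between neck's own z axis and vertical below 0.1 rad and contact force between the fingers and neck below 0.1 N and linear speed of neck below 0.02 m/s), for 0.2 s.
At the end, for the whole second after the job is handed in: The paddle selector is within 3 mm of its end stop at the cover's rounded end; the outlet neck stands upright (within 0.1 rad) with its flange flat on the pad, its centre within 30 mm of the pad's centre, at rest; both are released and the robot touches nothing (all of step 2 and value of joint selector above 0.107 m and contact force between the fingers and selector below 0.1 N).
It fails at once if the ball-topped selector is moved more than 6 mm (distance of ball_top from where it was at the start of the episode above 0.006 m).
It fails at once if the neck is dropped: out of the fingers with its flange centre more than 30 mm above the bench (height (world z) of neck above 0.03 m and contact force between the fingers and neck below 0.1 N).
It fails at once if the piston is moved more than 20 mm (distance of piston from where it was at the start of the episode above 0.02 m).
It fails at once if the bearing is moved more than 20 mm (distance of bearing from where it was at the start of the episode above 0.02 m).
It fails at once if the carton is moved more than 20 mm (distance of carton from where it was at the start of the episode above 0.02 m).
It also fails if it takes over 53 s, if anything falls off the work surface, if the arm or the gripper's body presses on something with over 40 N, if the wrist force passes 120 N, or if a joint passes its speed limit or range.

## Working session

There is one attempt and no reset: what is moved stays moved. The work goes in short steps, Python scripts to look and compute and a tool call to move; the robot and the scene stay as the last step left them, time stands still between calls to the robot, and variables do not carry over. Pictures are saved under pics/ and viewed, about 8 in all and at most 12, crops included, and the job is handed in when it is done.

Besides the shell and the picture viewer there is one more tool, called after "Request:" as a command line: name --pt "numbers of a row" for each row, then --argument value for the rest. apply_moves: Moves the arm, as the interface text tells. Its arguments: {"type":"object","properties":{"series":{"type":"array"},"squeeze":{"type":"number"}},"required":["series"]}

```bash
ls; mkdir -p pics
python3 - <<'E'
from station import ctrl
import cv2,numpy as np
s=ctrl.state(); print(s)
for n in("scene","top"):
    im=ctrl.snapshot(n); cv2.imwrite(f"pics/{n}0.png",im)
    c=ctrl.calibration(n); print(n,c)
    for t in("cover","selector","other","neck","pad","piston","bearing","carton"):
        for d in ctrl.silhouettes(n,t)[:2]: 
            m=d["pixels"]; v,u=np.nonzero(m); print(t,round(d["score"],2),d["rect"],u.mean().round(1),v.mean().round(1))
print(ctrl.calibration("wrist"),ctrl.grip_point_offset)
E
```

```text
pics
{'time_s': 0.0, 'qpos': array([-1.34021765,  0.53718634, -0.00444657,  1.53884243,  0.00257683,
        1.06732079, -0.07121691]), 'qd': array([ 0.00058302,  0.00154424, -0.00020796, -0.00020144, -0.00014196,
       -0.00104979,  0.00130085]), 'effort': array([ 3.42058252e-05, -5.70964015e+01,  9.91069414e-01, -2.51607263e+01,
       -5.62496181e-02,  1.77110103e-02,  1.60319737e-04]), 'eef_pos': array([0.18991269, 0.62099584, 0.2378379 ]), 'tool_rot': array([-0.56801983,  0.5688143 ,  0.42012185, -0.42107172]), 'force': array([-0.20545673,  0.09627275,  0.00832678]), 'ft_torque': array([0.01611305, 0.02261547, 0.00284791]), 'opening': 0.08806340142645659}
scene {'mtx': array([[381.86483902,   0.        , 277.16381815],
       [  0.        , 381.86483902, 214.29703889],
       [  0.        ,   0.        ,   1.        ]]), 'world_from_camera': array([[-0.81177702, -0.34609223,  0.47035969,  1.0450721 ],
       [ 0.58357668, -0.45131892,  0.67509221,  0.58880064],
       [-0.02136195,  0.82251529,  0.56834168,  0.57362484],
       [ 0.        ,  0.        ,  0.        ,  1.       
[... 1316 characters left out ...]
8.8 186.9
piston 0.3 [181.1, 167.3, 209.6, 200.6] 194.3 184.2
bearing 0.81 [178.3, 168.4, 210.8, 200.5] 194.2 184.3
carton 0.74 [276.5, 130.8, 327.9, 173.9] 301.6 152.7
{'mtx': array([[304.59159412,   0.        , 278.80932515],
       [  0.        , 304.59159412, 211.65237297],
       [  0.        ,   0.        ,   1.        ]]), 'tool_from_camera': array([[ 9.99999407e-01, -8.20580148e-04,  7.15551686e-04,
         2.36169355e-04],
       [ 9.15992580e-04,  2.78857317e-01, -9.60332108e-01,
        -1.47079931e-01],
       [ 5.88492640e-04,  9.60332194e-01,  2.78857903e-01,
         7.23700491e-02],
       [ 0.00000000e+00,  0.00000000e+00,  0.00000000e+00,
         1.00000000e+00]])} 0.0187
```

```bash
cat > h.py <<'E'
from station import ctrl
import cv2,numpy as np
from scipy.spatial.transform import Rotation as R
def tool():
    s=ctrl.state(); T=np.eye(4); T[:3,:3]=R.from_quat(s["tool_rot"],scalar_first=True).as_matrix(); T[:3,3]=s["eef_pos"]; return T
def cam(n):
    c=ctrl.calibration(n); return c["mtx"], (tool()@c["tool_from_camera"] if n=="wrist" else c["world_from_camera"])
def at(n,uv,z,C=None):
    "world points on the plane z seen at the pixels uv"
    K,W=C or cam(n); uv=np.atleast_2d(np.float64(uv))
    d=np.c_[uv,np.ones(len(uv))]@np.linalg.inv(K).T*[1,-1,-1]@W[:3,:3].T
    return W[:3,3]+d*((z-W[2,3])/d[:,2])[:,None]
def proj(n,P,C=None):
    K,W=C or cam(n); p=(np.atleast_2d(P)-W[:3,3])@W[:3,:3]*[1,-1,-1]; q=p@K.T; return q[:,:2]/q[:,2:]
E
python3 - <<'E'
from h import *
print(tool().round(3))
im=cv2.imread("pics/top0.png")
cv2.imwrite("pics/top0b.png",cv2.resize(im[115:325,100:470],None,fx=2.1,fy=2.1,interpolation=cv2.INTER_CUBIC))
im=cv2.imread("pics/scene0.png")
cv2.imwrite("pics/scene0b.png",cv2.resize(im[150:350,180:470],None,fx=2.7,fy=2.7,interpolation=cv2.INTER_CUBIC))
for n,uv,z in(("neck",(137.7,282.3),.03),("pad",(413.7,265.6),.004),("piston",(388.8,186.9),.07),("bearing",(194.2,184.3),.018),("carton",(301.6,152.7),.04),("sel",(261,279),.06)): print(n,at("top",uv,z).round(3))
print("padscene",at("scene",(248.8,181.9),.004).round(3))
E
```

```text
[[ 0.292  0.    -0.956  0.19 ]
 [ 0.956  0.     0.292  0.622]
 [ 0.    -1.    -0.     0.239]
 [ 0.     0.     0.     1.   ]]
neck [[0.499 0.316 0.03 ]]
pad [[ 0.539 -0.286  0.004]]
piston [[ 0.704 -0.217  0.07 ]]
bearing [[0.715 0.206 0.018]]
carton [[ 0.785 -0.034  0.04 ]]
sel [[0.509 0.051 0.06 ]]
padscene [[ 0.541 -0.279  0.004]]
```

View pics/top0b.png

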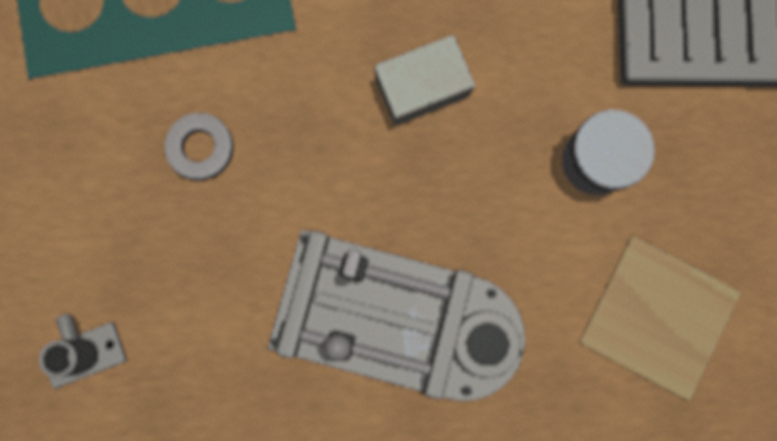

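View pics/scene0b.png

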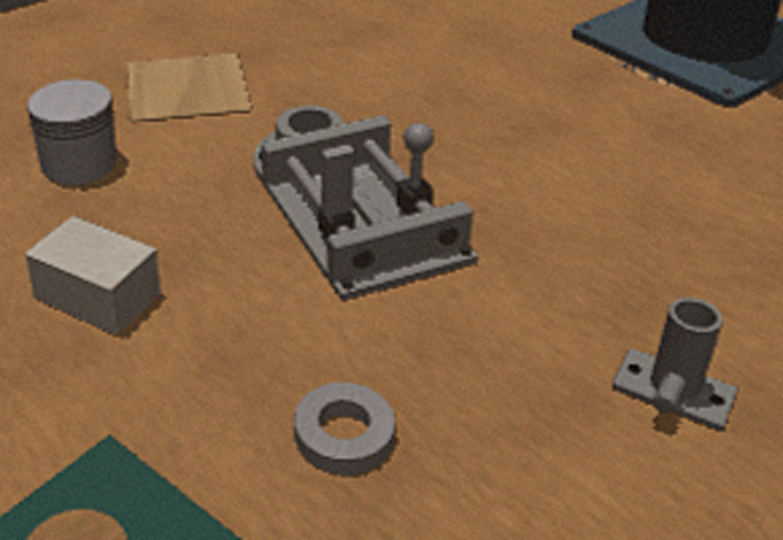

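```bash
cat >> h.py <<'E'
def tolocal(p):
    "shift along tool axes from the present TCP to p"
    T=tool(); return T[:3,:3].T@(np.float64(p)-T[:3,3])
def yawerr(d):
    "turn about tool y (deg) to bring tool x along world direction d (mod 180)"
    v=tool()[:3,:3].T@np.r_[d[0],d[1],0]; a=np.degrees(np.arctan2(-v[2],v[0])); return (a+90)%180-90
E
python3 - <<'E'
from h import *
from scipy.optimize import least_squares
f=lambda u,v:(100+u/2.1,115+v/2.1)
obs=[(f(487,344),(0,.118,.036)),(f(270,350),(.065,-.1,.01)),(f(302,232),(-.065,-.1,.01)),(f(491,293),(-.0,.118,.036))][:3]
C=cam("top")
def P(q,l): 
    c,s=np.cos(q[2]),np.sin(q[2]); return np.r_[q[0]+c*l[0]-s*l[1],q[1]+s*l[0]+c*l[1],l[2]]
r=least_squares(lambda q:np.concatenate([proj("top",P(q,l),C)[0]-o for o,l in obs]),[.5,0,np.pi])
q=r.x; print(q,np.degrees(q[2]),r.fun)
c,s=np.cos(q[2]),np.sin(q[2])
def loc(w): d=w[:2]-q[:2]; return np.array([c*d[0]+s*d[1],-s*d[0]+c*d[1]])
for n,p in(("pad top",f(352,262)),("ball",f(337,344))):
    w=at("top",p,.105 if n!="ball" else .092,C)[0]; print(n,w,loc(w))
for cn in("scene",):
    w=at(cn,(180+340/2.7,150+153/2.7),.105)[0]; print(w,loc(w))
yd=np.r_[-s,c]; print("cover y",yd,"yawerr x along cover x",yawerr([c,s]),"x along cover y",yawerr(yd))
# neck
nm=[("pipe top",(58,358),.078),("corner",(113,323),.008),("corner2",(126,361),.008),("corner3",(53,386),.008),("nozzle",(66,320),.026)]
for n,p,z in nm: print(n,at("top",f(*p),z,C)[0])
for n,p,z in[("pt",(694,316),.078)]: print("scene",at("scene",(180+p[0]/2.7,150+p[1]/2.7),z)[0])
print("pad corners",at("top",[f(633,237),f(740,293),f(690,399),f(583,342)],.004,C))
E
```

```text
[0.53830188 0.01337643 2.89280966] 165.74578470317684 [ 1.04302855  0.16167292 -0.82174313  0.38450063 -0.25074123 -0.60912339]
pad top [0.58775565 0.03741748 0.105     ] [-0.04201172 -0.03547762]
ball [0.51070546 0.05104012 0.092     ] [ 0.03602054 -0.02970921]
[0.58922878 0.04682337 0.105     ] [-0.04112354 -0.04495666]
cover y [-0.2462246 -0.9692128] yawerr x along cover x 87.2513690194827 x along cover y -2.748631123302175
pipe top [0.49497375 0.31920924 0.078     ]
corner [0.52737217 0.28988208 0.008     ]
corner2 [0.48831523 0.27439025 0.008     ]
corner3 [0.46229643 0.34867746 0.008     ]
nozzle [0.53037391 0.33260666 0.026     ]
scene [0.49812727 0.32449216 0.078     ]
pad corners [[ 0.62270926 -0.26090356  0.004     ]
 [ 0.56383527 -0.37325546  0.004     ]
 [ 0.45309985 -0.31523664  0.004     ]
 [ 0.51114788 -0.20440212  0.004     ]]
```

Request:
apply_moves --pt "1 -0.0277 0 -0.039 0" --pt "1 -0.0277 0 -0.039 0" --pt "1 -0.0277 0 -0.039 0" --pt "1 -0.0277 0 -0.039 0" --pt "1 -0.0277 0 -0.039 0" --pt "1 -0.0277 0 -0.039 0" --pt "1 -0.0277 0 -0.039 0" --pt "1 -0.0277 0 -0.039 0" --pt "1 -0.0277 0 -0.039 0" --pt "1 -0.0277 0 -0.039 0" --squeeze 20

```text
time_s: 1.9
eef_pos: [0.4831, 0.241, 0.2391]
tool_rot: [0.568, -0.568, -0.421, 0.42]
force: [0.5, 0.8, 0.4]
opening: 0.01
```

Request:
apply_moves --pt "1 -0.0277 0.01 -0.039 0" --pt "1 -0.0277 0.01 -0.039 0" --pt "1 -0.0277 0.01 -0.039 0" --pt "1 -0.0277 0.01 -0.039 0" --pt "1 0 0 0 -2.7" --pt "1 0 0 0 0" --pt "1 0 0 0 0" --pt "1 0 0 0 0" --pt "1 0 0 0 0" --pt "1 0 0 0 0"

```text
time_s: 2.9
eef_pos: [0.5986, 0.0919, 0.199]
tool_rot: [0.558, -0.558, -0.434, 0.434]
force: [0.8, 0.1, 1.2]
opening: 0.0004
```

Run:
```python
from h import *
print(tool().round(4))
im=ctrl.snapshot("wrist"); C=cam("wrist")
cv2.imwrite("pics/w1.png",im)
print(tolocal((.5993,.0908,.068)),yawerr((-.2462,-.9692)))
for t in("selector","other","cover"):
    for d in ctrl.silhouettes("wrist",t)[:2]: print(t,d["score"],d["rect"])
```

```text
[[ 2.460e-01  3.000e-04 -9.693e-01  5.986e-01]
 [ 9.693e-01  3.000e-04  2.460e-01  9.190e-02]
 [ 3.000e-04 -1.000e+00 -2.000e-04  1.990e-01]
 [ 0.000e+00  0.000e+00  0.000e+00  1.000e+00]]
[-0.00077107  0.13094295 -0.00079699] -0.00474346597013664
selector 0.93 [206.9, 181.1, 240.6, 232.5]
other 0.96 [183.5, 97.2, 234.2, 130.6]
cover 0.65 [42.2, 83.6, 292.5, 231.5]
```

View pics/w1.png

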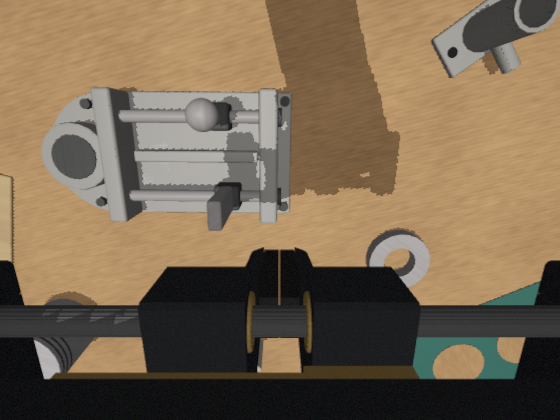

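Run:
```python
from h import *
C=cam("wrist"); T=tool()
for p,z in(((214,208),.105),((208,228),.105),((222,228),.105),((203,113),.092),((269,90),.048),((269,222),.048),((75,156),.036)):
    w=at("wrist",p,z,C)[0]; print(p,w.round(4),tolocal(w).round(4))
im=cv2.imread("pics/w1.png")
cv2.imwrite("pics/w1c.png",cv2.resize(im[160:260,170:310],None,fx=5,fy=5,interpolation=cv2.INTER_CUBIC))
```

```text
(214, 208) [0.5804 0.0411 0.105 ] [-0.0531  0.0938  0.0055]
(208, 228) [0.5957 0.031  0.105 ] [-0.0592  0.0938 -0.0119]
(222, 228) [0.5986 0.0423 0.105 ] [-0.0474  0.0938 -0.0119]
(203, 113) [0.5063 0.0527 0.092 ] [-0.0601  0.1068  0.0801]
(269, 90) [0.4983 0.1076 0.048 ] [-0.009   0.1508  0.1015]
(269, 222) [0.6208 0.0753 0.048 ] [-0.01    0.1508 -0.0252]
(75, 156) [ 0.5089 -0.0976  0.036 ] [-0.2052  0.1628  0.0405]
```

View pics/w1c.png

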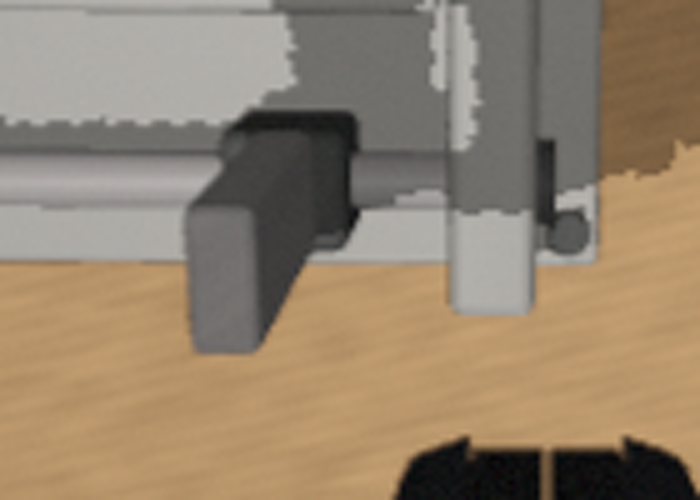

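Request:
apply_moves --pt "1 0 0.045 0 0" --pt "1 0 0.045 0 0" --pt "1 0 0.04 0 0" --pt "1 0 0 0 0" --pt "1 -0.015 0 0 0" --pt "1 -0.015 0 0 0" --pt "1 -0.015 0 0 0" --pt "1 -0.015 0 0 0" --pt "1 -0.015 0 0 0" --pt "1 0 0 0 0"

```text
time_s: 4.1
eef_pos: [0.5801, 0.0146, 0.0695]
tool_rot: [-0.559, 0.56, 0.433, -0.433]
force: [-0.2, -0.6, 0.1]
opening: 0.0005
```

Request:
apply_moves --pt "1 -0.01 0 0 0" --pt "1 -0.01 0 0 0" --pt "1 -0.008 0 0 0" --pt "1 -0.004 0 0 0" --pt "1 -0.004 0 0 0" --pt "1 -0.002 0 0 0" --pt "1 -0.002 0 0 0" --pt "1 0 0 0 0" --pt "1 0 0 0 0" --pt "1 0 0 0 0"

```text
time_s: 5.1
eef_pos: [0.5702, -0.0206, 0.0686]
tool_rot: [-0.558, 0.558, 0.434, -0.434]
force: [0.3, 1.6, 0.8]
opening: 0.0005
```

Request:
apply_moves --pt "1 -0.002 0 0 0" --pt "1 -0.002 0 0 0" --pt "1 -0.002 0 0 0" --pt "1 0 0 0 0" --pt "1 0 0 0 0" --pt "1 0 0 0 0" --pt "1 0 0 0 0" --pt "1 0 0 0 0" --pt "1 0 0 0 0" --pt "1 0 0 0 0"

```text
time_s: 6.1
eef_pos: [0.5692, -0.0247, 0.0687]
tool_rot: [0.558, -0.558, -0.435, 0.434]
force: [2.4, 5.0, 0.1]
opening: 0.0003
```

Run:
```python
from h import *
C=cam("wrist"); T=tool(); print(T[:3,3])
im=ctrl.snapshot("wrist"); cv2.imwrite("pics/w2.png",im)
```

```text
[ 0.56918369 -0.02472205  0.06867353]
```

View pics/w2.png

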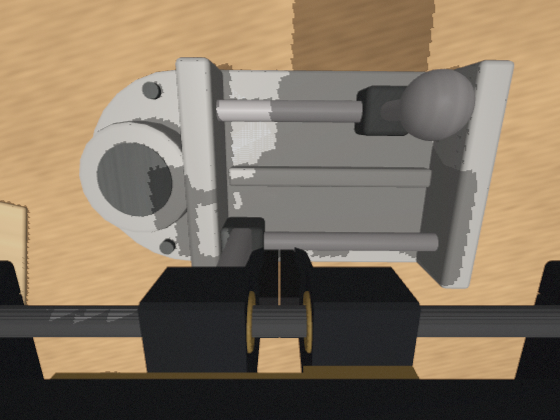

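Request:
apply_moves --pt "1 -0.002 0 0 0" --pt "1 -0.002 0 0 0" --pt "1 -0.002 0 0 0" --pt "1 0 0 0 0" --pt "1 0 0 0 0" --pt "1 0 0 0 0" --pt "1 0 0 0 0" --pt "1 0 0 0 0" --pt "1 0 0 0 0" --pt "1 0 0 0 0"

```text
time_s: 7.15
eef_pos: [0.569, -0.025, 0.0688]
tool_rot: [0.559, -0.556, -0.438, 0.433]
force: [5.3, 17.4, -2.2]
opening: 0.0006
```

Request:
apply_moves --pt "1 0.015 0 0 0" --pt "1 0.015 0 0 0" --pt "1 0 -0.045 0 0" --pt "1 0 -0.045 0 0" --pt "1 0 -0.045 0 0" --pt "0.5 0.041 0 0.022 0" --pt "0 0.041 0 0.022 0" --pt "0 0.041 0 0.022 0" --pt "0 0.041 0 0.022 0" --pt "0 0.041 0 0.022 0"

```text
time_s: 8.15
eef_pos: [0.5182, 0.2239, 0.2036]
tool_rot: [-0.558, 0.559, 0.433, -0.434]
force: [0.4, -0.3, -0.1]
opening: 0.0383
```

Request:
apply_moves --pt "0 0.041 0 0.022 0" --pt "0 0.041 0 0.022 0" --pt "0 0 0 0 -8.5" --pt "0 0 0 0 -8.5" --pt "0 0 0 0 -8.5" --pt "0 0 0 0 -8" --pt "0 0 0 0 0" --pt "0 0 0 0 0" --pt "0 0 0 0 0" --pt "0 0 0 0 0"

```text
time_s: 9.15
eef_pos: [0.4966, 0.3131, 0.2037]
tool_rot: [0.41, -0.41, -0.576, 0.576]
force: [-0.3, 0.1, 0.4]
opening: 0.0883
```

Run:
```python
from h import *
print(tool().round(4))
im=ctrl.snapshot("wrist"); C=cam("wrist"); cv2.imwrite("pics/w3.png",im)
print(tolocal((.496,.320,.045)),yawerr((-.33,.944)))
for d in ctrl.silhouettes("wrist","neck")[:2]: print(d["score"],d["rect"])
im=ctrl.snapshot("top");cv2.imwrite("pics/top3.png",cv2.resize(im[200:325,220:470],None,fx=3,fy=3,interpolation=cv2.INTER_CUBIC))
```

```text
[[-3.272e-01  1.000e-04 -9.450e-01  4.966e-01]
 [ 9.450e-01 -4.000e-04 -3.272e-01  3.131e-01]
 [-4.000e-04 -1.000e+00  0.000e+00  2.037e-01]
 [ 0.000e+00  0.000e+00  0.000e+00  1.000e+00]]
[ 0.00664338  0.15868378 -0.00178126] -0.14201652791101083
0.58 [248.5, 165.1, 323.5, 235.3]
```

View pics/w3.png

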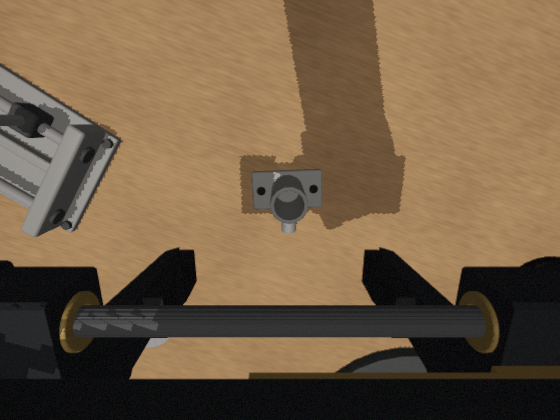

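View pics/top3.png

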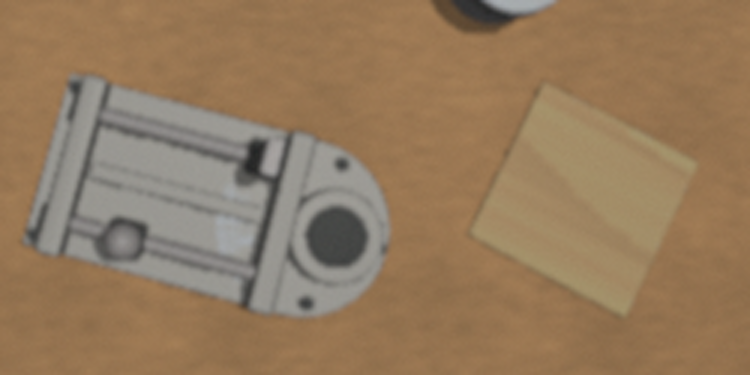

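Run:
```python
from h import *
for p,z in(((289,205),.078),((287,190),.008),((290,230),.026)): w=at("wrist",p,z)[0]; print(w,tolocal(w))
```

```text
[0.49376047 0.32267614 0.078     ] [ 0.00981131  0.12571789 -0.0005107 ]
[0.49456912 0.32287402 0.008     ] [ 0.00974319  0.1957179  -0.0013393 ]
[0.53340074 0.33983567 0.026     ] [ 0.01301692  0.17771753 -0.04358692]
```

Request:
apply_moves --pt "0 0.0095 0 -0.0005 0" --pt "0 0 0.042 0 0" --pt "0 0 0.042 0 0" --pt "0 0 0.042 0 0" --pt "0 0 0.039 0 0" --pt "0 0 0 0 0" --pt "1 0 0 0 0" --pt "1 0 0 0 0" --pt "1 0 0 0 0" --pt "1 0 0 0 0" --squeeze 30

```text
time_s: 10.3
eef_pos: [0.4948, 0.323, 0.0405]
tool_rot: [-0.409, 0.41, 0.577, -0.575]
force: [-0.4, 0.2, -0.6]
opening: 0.0585
```

Request:
apply_moves --pt "1 0 0 0 0" --pt "1 0 0 0 0" --pt "1 0 0 0 0" --pt "1 0 0 0 0" --pt "1 0 0 0 0" --pt "1 0 0 0 0" --pt "1 0 0 0 0" --pt "1 0 0 0 0" --pt "1 0 0 0 0" --pt "1 0 0 0 0"

```text
time_s: 11.3
eef_pos: [0.494, 0.3223, 0.0389]
tool_rot: [-0.41, 0.41, 0.576, -0.576]
force: [-1.0, -0.3, 4.9]
opening: 0.0342
```

Request:
apply_moves --pt "1 0 -0.01 0 0" --pt "1 0 -0.02 0 0" --pt "1 0 -0.03 0 0" --pt "1 0 -0.035 0 0" --pt "1 0 -0.035 0 0" --pt "1 0 -0.03 0 0" --pt "1 0 0 0 0" --pt "1 0 0 0 0" --pt "1 0 0 0 0" --pt "1 0 0 0 0"

```text
time_s: 12.3
eef_pos: [0.493, 0.3217, 0.197]
tool_rot: [0.41, -0.409, -0.575, 0.577]
force: [-0.3, -0.2, -2.5]
opening: 0.0345
```

Run:
```python
from h import *
print(ctrl.state()["force"],ctrl.state()["opening"],tool()[:3,3])
a=ctrl.snapshot("wrist");cv2.imwrite("pics/w4.png",a)
im=ctrl.snapshot("scene");cv2.imwrite("pics/s4.png",np.hstack([cv2.resize(im[130:330,330:520],(399,420)),a[:,100:500]]))
```

```text
[-0.335319   -0.19416357 -2.52685961] 0.03446216805030681 [0.49296495 0.3217274  0.19704392]
```

View pics/s4.png

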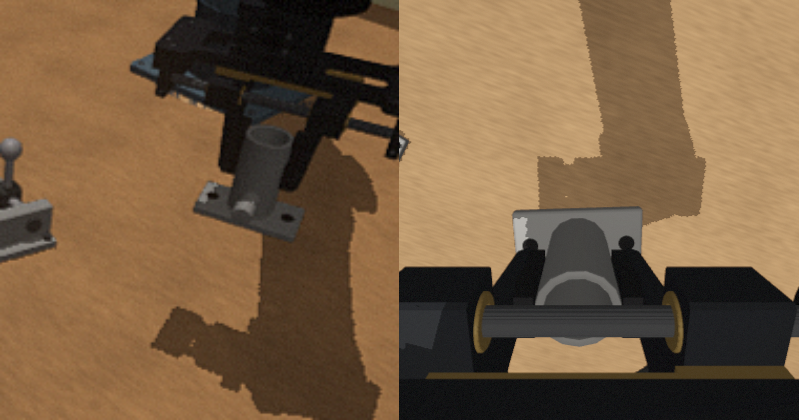

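Request:
apply_moves --pt "1 -0.02 0 0.0055 0" --pt "1 -0.04 0 0.0107 0" --pt "1 -0.04 0 0.0107 0" --pt "1 -0.04 0 0.0107 0" --pt "1 -0.04 0 0.0107 0" --pt "1 -0.04 0 0.0107 0" --pt "1 -0.04 0 0.0107 0" --pt "1 -0.04 0 0.0107 0" --pt "1 -0.04 0 0.0107 0" --pt "1 -0.04 0 0.0107 0"

```text
time_s: 13.4
eef_pos: [0.5224, -0.0716, 0.1983]
tool_rot: [0.41, -0.409, -0.576, 0.576]
force: [0.9, 0.3, -2.1]
opening: 0.0341
```

Request:
apply_moves --pt "1 -0.04 0 0.0107 0" --pt "1 -0.04 0 0.0107 0" --pt "1 -0.04 0 0.0107 0" --pt "1 -0.04 0 0.0107 0" --pt "1 -0.03 0 0.0075 0" --pt "1 -0.019 0 0.005 0" --pt "1 0 0 0 0" --pt "1 0 0 0 0" --pt "1 0 0 0 0" --pt "1 0 0 0 0"

```text
time_s: 14.4
eef_pos: [0.5395, -0.2839, 0.1986]
tool_rot: [-0.409, 0.409, 0.577, -0.577]
force: [0.4, -0.1, -2.4]
opening: 0.0341
```

Run:
```python
from h import *
s=ctrl.state();print(tool().round(4),s["force"],s["opening"])
a=ctrl.snapshot("wrist");cv2.imwrite("pics/w5.png",a)
print(tolocal((.538,-.286,.043)))
for d in ctrl.silhouettes("wrist","pad")[:2]: print(d["score"],d["rect"])
```

```text
[[-3.308e-01 -2.000e-04 -9.437e-01  5.395e-01]
 [ 9.437e-01  9.000e-04 -3.308e-01 -2.839e-01]
 [ 9.000e-04 -1.000e+00 -1.000e-04  1.986e-01]
 [ 0.000e+00  0.000e+00  0.000e+00  1.000e+00]] [ 0.36462865 -0.08784559 -2.41600985] 0.03408070759153693
[-0.00130134  0.15571071  0.00204321]
0.69 [198.4, 104.3, 354.9, 210.2]
```

View pics/w5.png

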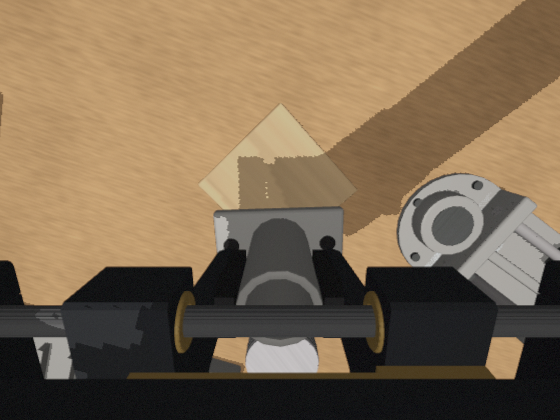

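Run:
```python
from h import *
w=at("wrist",[(199,183),(355,188),(281,104)],.004); print(w, tolocal(w[:2].mean(0)))
```

```text
[[ 0.56274658 -0.37204106  0.004     ]
 [ 0.50937715 -0.20229455  0.004     ]
 [ 0.45186267 -0.31225449  0.004     ]] [-0.00151856  0.19474852  0.00408715]
```

Request:
apply_moves --pt "1 -0.001 0.02 0.002 0" --pt "1 0 0.035 0 0" --pt "1 0 0.035 0 0" --pt "1 0 0.03 0 0" --pt "1 0 0.02 0 0" --pt "1 0 0.007 0 0" --pt "1 0 0.003 0 0" --pt "1 0 0.002 0 0" --pt "1 0 0 0 0" --pt "1 0 0 0 0"

```text
time_s: 15.5
eef_pos: [0.5383, -0.2874, 0.0477]
tool_rot: [-0.409, 0.41, 0.577, -0.576]
force: [0.6, -0.1, -1.7]
opening: 0.0341
```

Request:
apply_moves --pt "1 0 0.0015 0 0" --pt "1 0 0.0015 0 0" --pt "1 0 0.001 0 0" --pt "1 0 0.001 0 0" --pt "1 0 0 0 0" --pt "1 0 0 0 0" --pt "1 0 0 0 0" --pt "1 0 0 0 0" --pt "1 0 0 0 0" --pt "1 0 0 0 0"

```text
time_s: 16.5
eef_pos: [0.5376, -0.2871, 0.0429]
tool_rot: [-0.41, 0.41, 0.576, -0.576]
force: [-3.7, 2.1, 10.2]
opening: 0.0342
```

Request:
apply_moves --pt "1 0 -0.0005 0 0" --pt "0.5 0 0 0 0" --pt "0.4 0 0 0 0" --pt "0.2 0 0 0 0" --pt "0 0 0 0 0" --pt "0 0 0 0 0" --pt "0 0 0 0 0" --pt "0 0 0 0 0" --pt "0 0 0 0 0" --pt "0 0 0 0 0"

```text
time_s: 17.5
eef_pos: [0.5376, -0.2872, 0.0422]
tool_rot: [0.41, -0.41, -0.576, 0.576]
force: [-0.4, -0.3, -0.0]
opening: 0.0878
```

Request:
apply_moves --pt "0 0 -0.02 0 0" --pt "0 0 -0.035 0 0" --pt "0 0 -0.04 0 0" --pt "0 0 -0.04 0 0" --pt "0 0 -0.02 0 0" --pt "0 0 0 -0.03 0" --pt "0 0 0 0 0" --pt "0 0 0 0 0" --pt "0 0 0 0 0" --pt "0 0 0 0 0"

```text
time_s: 18.5
eef_pos: [0.5649, -0.2778, 0.1968]
tool_rot: [0.41, -0.41, -0.576, 0.576]
force: [-0.1, -0.4, -0.3]
opening: 0.0883
```

Run:
```python
from h import *
s=ctrl.state();print(s["eef_pos"],s["force"],s["opening"])
a=ctrl.snapshot("wrist");b=ctrl.snapshot("scene")
cv2.imwrite("pics/w6.png",np.hstack([a[:,100:460],cv2.resize(b[110:310,170:380],(441,420),interpolation=cv2.INTER_CUBIC)]))
```

```text
[ 0.56491051 -0.27784505  0.19676051] [-0.12530531 -0.40946356 -0.26785647] 0.08834397086160868
```

View pics/w6.png

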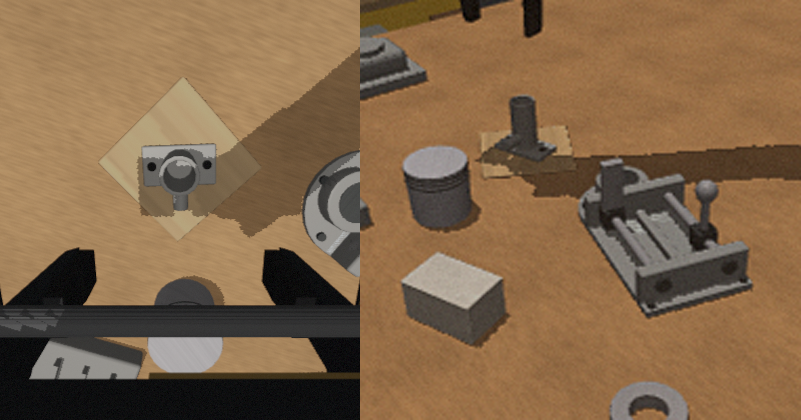

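The neck stands centred on the pad and is released. The paddle is at its far stop, and the ball selector and bystanders look unmoved.

```bash
python3 -c "
from station import ctrl
print(ctrl.job_done())"
```

```text
the job is handed in; nothing more can be done
None
```

I slid the paddle selector home against its end stop and stood the water outlet neck on the plywood pad. I handed the job in at about 18.6 s of the 53 s allowed; no verdict is reported.

- **Paddle selector:** I pushed the paddle with closed fingers until the force rose to about 18 N with no further travel. The later top and scene pictures show its block against the far wall.
- **Neck:** I gripped the pipe along y and lifted it; the 2.5 N I read matches its stated 0.25 kg. I lowered it onto the pad to about 10 N of contact, then opened the fingers and withdrew.
- **Last checks:** The last pictures show the neck upright near the centre of the pad. The tool force is about 0.5 N with the gripper fully open and clear of everything. The ball selector, piston and carton look where they were, and so does the part of the bearing in view. I judged this by eye and did not measure it.
- **Disagreements:** The grip read 34 mm on the 36 mm pipe, but the hold was steady. My pad-centre estimates differed by a few mm, well inside the 30 mm allowed.

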